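# Roll a blower wheel up onto balancing rollers with a paddle

## Robot

A 7-joint arm with a two-finger parallel gripper is mounted at the origin on a cart in front of the work surface, level with it; the furniture and walls round the work are solid. World frame = base frame: x ahead of the robot, y to its left, z up, the work surface at z = 0. Lengths are in m, angles in rad, forces in N, time in s.
With the tool pointing down it reaches from about 0.4 to 0.9 m from the base axis. Payload 5.6 kg.
Tool frame: the origin (TCP) lies at the very end of the fingers, on their centre line; the grasp point (between the pads) lies 19 mm behind it (env.hold_point_z is the distance from the TCP to the grasp point, in m); z points along the fingers, y is the line along which they close (so a half turn about z gives the same grasp; the last joint's range is limited). The gripper opens to 92 mm and grips with 3 to 60 N. Pads are 20 mm wide; open, the fingers measure 128 mm over their backs; the gripper's body (75 mm by 189 mm) begins 69 mm behind the grasp point.
Start: joints at [1.096, 0.468, -0.012, 1.603, 0.006, 1.071, -0.056], TCP at [0.272, -0.59, 0.215] pointing down, gripper open.
Joint ranges: [-2.53, 2.53], [-0.31, 2.02], [-1.57, 1.55], [0.28, 2.44], [-1.29, 4.43], [0.15, 1.84], [-2.92, 2.92]. Speed limits (rad/s): [2.57, 2.57, 3.14, 3.14, 3.14, 3.14, 3.14].

## Interface

Orientations are given as a rotation vector (axis times angle).
In Python, from rig import env, eyes, nets gives the robot as it stands. The module is installed in compiled form; this text tells all that it offers. Calls block until the motion is done:
- env.movep(position, orientation): joint-space move of the TCP to a pose.
- env.move_l(position, max_speed=0.15, orientation=None): straight line of the TCP; orientation=None keeps the orientation; max_speed is the mean speed in m/s.
- env.set_joints(angles): joint-space move.
- env.command_gripper(opening, newtons=None): opening from 0.0 (shut) to 1.0 (fully open); newtons is the grip in N (None keeps the last); returns when the fingers have stopped.
- env.wait(seconds).
- env.inverse_kinematics(position, orientation): joint angles nearest the present ones, or None.
- env.get_state(): the state.
- eyes.get_image(name): name is "scene" or "top" or "wrist"; returns (picture, depth): 384x512x3 uint8, blue, green, red; 384x512 float32, m along the optical axis (not along the pixel's ray), 0 where there is no reading.
- eyes.camera_model(name): a dict with "fx", "fy", "cx", "cy" (pixels), "T" (4x4, takes a point from camera to world coordinates). Camera axes: x right, y up, looking along -z (the intrinsics and any distortion apply to the point x, -y, -z); pixel columns grow to the right and rows downward; lengths in m; the calibration is good to about 2 mm. The wrist camera is an equidistant fisheye: a pixel r from the principal point sees the ray r / f radians off the axis. A picture is of the moment at which its call begins: read the wrist's pose just before it. camera_model takes no time and is no camera call; for the wrist camera it gives the pose at the moment of the call.
A pose or a line that the arm cannot do raises env.PlanningError and nothing moves.
- env.hand_in(): hands the job in; it is judged then, once.
Trained networks look in the newest picture that a camera, given by its name, has taken for a name from the list of things; names that differ only in an ending like _2 or _b are one class to them, and where a whole thing is asked for, a point or a joint stands for the part that bears it (a point fixed in the world has none). Each returns a list of dicts, best first, with "conf" (0 to 1); they miss things now and then, are a little off and sometimes report something else, mostly with a low value. They report only what shows in the picture. A call takes as long as a camera call. They do not tell look-alikes from the thing itself.
- nets.regions_of(camera, query): "pixels" (384x512 bool, what is visible of it) and "pixel" ([column, row] in pixels, amid what is visible of it).
- nets.landmark_of(camera, query): "pixel" ([column, row] in pixels: a listed point, or the origin of a listed thing).
The state is a dict: "t": time; "q": joint angles; "qd": joint speeds; "joint_efforts": joint torques, N m; "tool_pos": TCP position; "ee_rot": TCP orientation; "force": force on the tool from outside, world axes, zero at the start; "torque": the same for the moment, N m; "grip_width": opening from 0.0 (shut) to 1.0 (fully open); "finger_force": force on a finger pad.
Only numpy, scipy, OpenCV 4.12 (cv2) and the standard library are available. Lean on these libraries where they do the work, as an engineer would, in place of code of your own. Each camera call takes 0.05 s, during which the arm holds its last target. There are 200 camera calls.

## Task

Take the paddle out of its leaning holder and with its blade, not with the fingers, gently roll the blower wheel up the ramp until it drops onto the two rollers and you feel the sprung stop behind them give slightly; do not ram the stop. Then draw the paddle back slowly so that the wheel is left on the rollers, free to turn its heavy side down, and put the paddle back in its holder. Leave the other things on the bench where they are.

Things in the scene. Friction and masses are not known exactly. Their poses are not given: they have to be found in the camera images.
- ramp: Fixed ramp: aluminium channel climbing 8 degrees on a dark base 244 x 70 mm, two rollers and a stop at its upper end. Origin on the worktop (z=0) below the waiting wheel; x = uphill, y across, z up. With its lower edge kept 52 mm above the worktop the paddle's blade clears lip, kerbs and cheeks and meets the wheel near axle height all along.
- track_start (a point): Track surface under the waiting wheel, ramp (0, 0, 28 mm). The track, 38 mm wide, runs from here to ramp x=91 mm, 41 mm high. Kerbs rise 8 mm beside it. Back lip: x=-24.5 to -18.5 mm, top 34 mm above the worktop. Axes as the ramp.
- roller_rest (a point): Centre of the wheel when it rests on both rollers: ramp x=125 mm, 66 mm above the worktop; axes as the ramp. The two free-turning steel rollers, 28 mm in diameter, lie across the track at ramp x=103 and 147 mm, axes 27.5 mm high, between cheeks whose tops are 46 mm high. The stop behind is 36 mm wide and up to 90 mm high.
- wheel: Grey blower wheel, much out of balance: drum 60 mm across, 34 mm wide, about 0.25 kg. Origin at its centre; y = axle. Heavy side (small steel clip on each end disc) at its own -z: z points up when the heavy side is down. Waits against the back lip, axle 58 mm high; rolls back if let go on the slope. Axle rises to 71 mm, then drops 6 mm onto the rollers, where it settles in about 3 s.
- buffer (a joint): Travel (m) of the stop's sprung plunger along ramp x: 0 = out, grows as the wheel presses it, at most 0.008. Its face waits 2 to 7 mm beyond the rim of the resting wheel (not given: feel for it). It yields at 1.4 N and gains 1.4 N per mm; the far roller adds 1 to 3 N. A give of 1 to 4 mm (5 to 9 N on the paddle) is wanted; 6 mm or 16 N is ramming.
- paddle_grip (a point): Mid-handle grip point of the paddle, 115 mm long, 0.09 kg: grey blade 40 wide (y) x 6 thick (x) x 47 long under a black handle 22 wide (y) x 12 thick (x) x 70 long. z = along the handle, away from the blade; x = normal to the blade's two alike faces. Blade's lower edge 77 mm along -z. Grip across the 22 mm, gripper tilted along the handle, which leans 30 degrees to the robot.
- holder_grip (a point): Grip point's place when the paddle is in the fixed holder; axes: x level, away from robot, y left, z up. The open trough leans: paddle z along (-0.5, 0, 0.866), paddle x along (0.866, 0, 0.5). Cheeks 48 mm apart reach 33 mm up the blade; a spine 16 mm wide reaches 72 mm up behind; front lip 9 mm high, 9 mm before the blade. Draw the paddle out along its handle.
- tape_roll: Bystander: roll of insulating tape, 65 mm across, 19 mm high, lying behind the ramp. Origin under its centre.
- relay: Bystander: small plug-in relay, 12 x 33 x 15 mm, in front of the ramp. Origin under its centre.
- clamp_part: Bystander: rail end clamp lying flat, 34 x 42 x 10 mm, in front of the ramp. Origin under its centre.
There are look-alikes about, which are no part of the job. Leave any purple look-alike of the wheel alone.

How it is judged:
By the outcome, as a careful person would: the job done as asked, in the order asked, and still so for the second after the job is handed in, with the robot touching nothing.
It also fails if it takes over 72 s, if anything falls off the work surface, if the arm or the gripper's body presses on something with over 40 N, if the wrist force passes 120 N, or if a joint passes its speed limit or range.

## Working session

There is one attempt and no reset: what is moved stays moved. The work goes in short steps, each a Python script; the robot and the scene stay as the last script left them, time stands still between calls to the robot, and variables do not carry over. Pictures are saved under pics/ and viewed, at most 10 in all, crops included, and the job is handed in when it is done.

```bash
mkdir -p pics; cat > h.py <<'E'
from rig import env, eyes, nets
import numpy as np, cv2
from scipy.spatial.transform import Rotation as R
def world(cam,m,d,px):
    c,r=np.array(px).T
    x=(c-m["cx"])/m["fx"]; y=(r-m["cy"])/m["fy"]
    P=np.stack([x*d,-y*d,-d],-1)
    return P@m["T"][:3,:3].T+m["T"][:3,3]
def cloud(m,d,mask):
    r,c=np.nonzero(mask&(d>0)); return world(None,m,d[r,c],np.stack([c,r],-1))
E
python3 - <<'E'
from h import *
for cam in ("scene","top"):
    im,d=eyes.get_image(cam); m=eyes.camera_model(cam)
    cv2.imwrite(f"pics/{cam}.png",im); np.savez(f"{cam}.npz",im=im,d=d,**m)
    print(cam,{k:np.round(v,3).tolist() for k,v in m.items()})
    for q in ("ramp","wheel","paddle_grip","holder_grip","track_start","roller_rest"):
        for o in nets.landmark_of(cam,q)[:3]:
            c,r=o["pixel"]; dd=d[int(r),int(c)]
            print(q,round(o["conf"],2),np.round(o["pixel"],1),world(0,m,dd,[c,r]).round(3))
print(env.get_state()["t"])
E
```

```text
scene {'fx': 455.105, 'fy': 455.105, 'cx': 255.32, 'cy': 192.91, 'T': [[0.553, 0.518, -0.653, -0.022], [-0.833, 0.353, -0.426, 0.001], [0.01, 0.779, 0.626, 0.639], [0.0, 0.0, 0.0, 1.0]]}
wheel 0.96 [254.6 180.8] [0.628 0.428 0.047]
wheel 0.94 [259.6 218.4] [0.511 0.339 0.072]
paddle_grip 0.51 [286.7 260.1] [0.409 0.223 0.119]
holder_grip 0.67 [285.6 257. ] [0.411 0.226 0.123]
track_start 0.83 [261.1 228.8] [0.51  0.334 0.048]
roller_rest 0.65 [209.8 189.5] [0.557 0.494 0.041]
top {'fx': 486.054, 'fy': 486.054, 'cx': 254.397, 'cy': 197.669, 'T': [[-0.012, 0.982, -0.187, 0.368], [-1.0, -0.015, -0.015, 0.382], [-0.017, 0.187, 0.982, 1.009], [0.0, 0.0, 0.0, 1.0]]}
ramp 0.76 [281.1 213.2] [0.512 0.346 0.088]
wheel 0.97 [281.8 208.6] [0.522 0.344 0.085]
wheel 0.81 [232.1 156.2] [0.635 0.441 0.059]
paddle_grip 0.97 [340.8 258.5] [0.424 0.238 0.105]
holder_grip 0.63 [342.4 260.8] [0.419 0.237 0.115]
holder_grip 0.63 [252.5 266.1] [0.416 0.403 0.012]
holder_grip 0.6 [339.3 253.5] [0.434 0.238 0.091]
track_start 0.92 [280.7 212. ] [0.515 0.346 0.085]
roller_rest 0.68 [218.7 205.7] [0.543 0.472 0.007]
roller_rest 0.39 [281.2 206.1] [0.528 0.345 0.08 ]
0.7
```

View pics/scene.png

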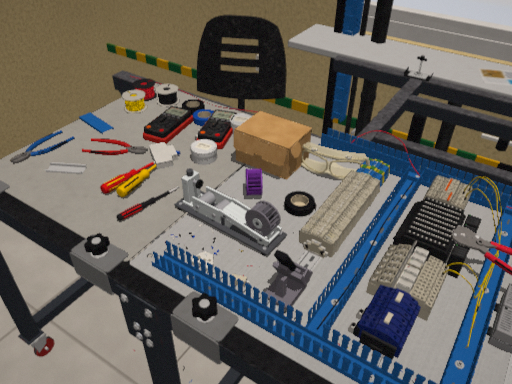

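View pics/top.png

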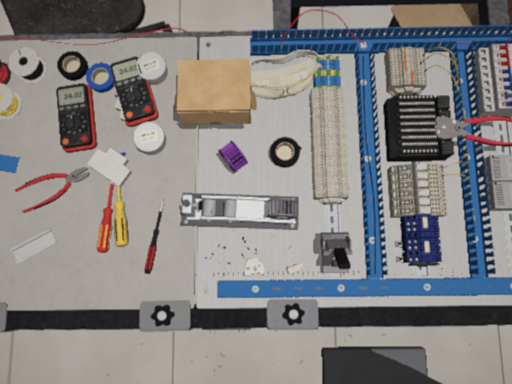

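The scene shows the grey wheel on the ramp at about (262,217), low end near the camera, with the stop at the far left (190,185). The purple look-alike is at (254,182) and the leaning holder and paddle at (290,268). In the top view the ramp spans (180–298, 193–228), so uphill is to the left (+y), and the holder is at (337,252). Next I'll fit the ramp, wheel and holder geometry from depth.

```bash
python3 - <<'E'
from h import *
from rig import nets
Z=np.load("top.npz"); im,d=Z["im"],Z["d"]; m={k:Z[k] for k in("fx","fy","cx","cy","T")}
S=np.load("scene.npz"); ms={k:S[k] for k in("fx","fy","cx","cy","T")}
for cam,mm,dd in(("top",m,d),("scene",ms,S["d"])):
    eyes.get_image(cam)
    for q in("ramp","wheel","paddle_grip","holder_grip"):
        for o in nets.regions_of(cam,q)[:2]:
            P=cloud(mm,dd,o["pixels"]); 
            print(cam,q,round(o["conf"],2),o["pixels"].sum(),np.round(o["pixel"]),"pct2",np.percentile(P,2,0).round(3),"50",np.percentile(P,50,0).round(3),"98",np.percentile(P,98,0).round(3))
            np.save(f"{cam}_{q}_{int(o['pixel'][0])}.npy",o["pixels"])
            if q in("ramp",):
                B=P[P[:,2]>0.006]; (c,s,a)=cv2.minAreaRect(B[:,:2].astype(np.float32)); print("rect",np.round(c,4),np.round(s,4),a)
c=cv2.resize(im[185:285,170:360],None,fx=4,fy=4,interpolation=cv2.INTER_CUBIC); cv2.imwrite("pics/crop.png",c)
# world height rows: bench plane
b=np.zeros_like(d,bool); b[170:190,190:240]=1; print("bench z",np.median(cloud(m,d,b)[:,2]))
E
```

```text
top ramp 0.92 2625 [236. 210.] pct2 [0.496 0.317 0.009] 50 [0.522 0.433 0.033] 98 [0.565 0.538 0.047]
rect [0.5313 0.4281] [0.2429 0.0701] 87.17354583740234
top wheel 0.72 577 [283. 210.] pct2 [0.508 0.317 0.047] 50 [0.525 0.343 0.077] 98 [0.542 0.369 0.088]
top wheel 0.57 475 [234. 157.] pct2 [0.615 0.416 0.024] 50 [0.638 0.44  0.05 ] 98 [0.665 0.464 0.059]
top paddle_grip 0.71 479 [338. 249.] pct2 [0.406 0.217 0.031] 50 [0.441 0.237 0.078] 98 [0.467 0.254 0.127]
top holder_grip 0.74 671 [332. 254.] pct2 [0.402 0.211 0.014] 50 [0.439 0.246 0.03 ] 98 [0.481 0.265 0.064]
scene ramp 0.88 2711 [228. 217.] pct2 [0.495 0.31  0.007] 50 [0.512 0.419 0.027] 98 [0.557 0.535 0.047]
rect [0.5316 0.4285] [0.2453 0.0723] 87.02259063720703
scene ramp 0.71 138 [206. 259.] pct2 [0.39  0.383 0.006] 50 [0.421 0.401 0.01 ] 98 [0.433 0.416 0.043]
rect [0.4113 0.399 ] [0.0476 0.0358] 4.8903961181640625
scene wheel 0.75 877 [262. 216.] pct2 [0.509 0.315 0.034] 50 [0.513 0.336 0.069] 98 [0.544 0.367 0.087]
scene wheel 0.6 453 [254. 180.] pct2 [0.615 0.412 0.   ] 50 [0.633 0.434 0.042] 98 [0.673 0.481 0.06 ]
scene paddle_grip 0.8 262 [287. 258.] pct2 [0.405 0.216 0.06 ] 50 [0.416 0.227 0.111] 98 [0.449 0.244 0.128]
scene holder_grip 0.71 1130 [288. 280.] pct2 [0.41  0.209 0.014] 50 [0.435 0.229 0.032] 98 [0.477 0.259 0.083]
scene holder_grip 0.62 674 [299. 203.] pct2 [ 0.626  0.301 -0.   ] 50 [0.656 0.331 0.017] 98 [0.697 0.362 0.021]
bench z -0.0005216300814228081
```

View pics/crop.png

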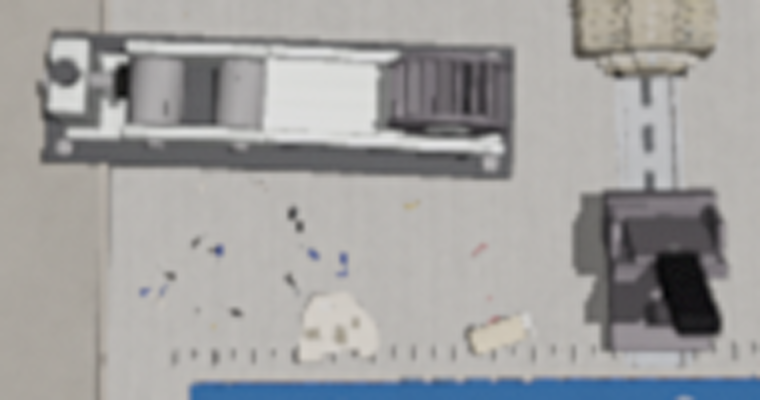

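```bash
python3 - <<'E'
from h import *
from scipy.optimize import least_squares
def ld(n):
    Z=np.load(n+".npz"); return Z["im"],Z["d"],{k:Z[k] for k in("fx","fy","cx","cy","T")}
a=np.deg2rad(87.1);u=np.array([np.cos(a),np.sin(a)]);v=np.array([-u[1],u[0]]);c0=np.array([.5314,.4283])
for cam,w in(("top",283),("scene",262)):
    im,d,m=ld(cam)
    import glob
    f=[g for g in glob.glob(f"{cam}_wheel_*.npy") if abs(int(g.split("_")[2][:-4])-w)<3][0]
    k=cv2.erode(np.load(f).astype(np.uint8),np.ones((3,3)))>0
    P=cloud(m,d,k); s=(P[:,:2]-c0)@u; t=(P[:,:2]-c0)@v
    print(cam,"t range",np.percentile(t,[2,50,98]).round(4))
    K=(P[:,2]>.06)
    if cam=="scene": K&=(np.abs(t-np.median(t))<1)&(P[:,2]>.07)
    r=least_squares(lambda p:np.hypot(s[K]-p[0],P[K,2]-p[1])-.029,[-.09,.058],loss="soft_l1",f_scale=.002)
    print("wheel s,z",r.x.round(4),"xy",(c0+r.x[0]*u).round(4))
    r2=[s.min(),s.max(),P[:,2].max()]; print(np.round(r2,4))
    # paddle
    f=glob.glob(f"{cam}_paddle_grip_*.npy")[0]
    k=np.load(f)&(im.max(2)<60); k=cv2.erode(k.astype(np.uint8),np.ones((2,2)))>0
    P=cloud(m,d,k); P=P[P[:,2]>.085]; cc=P.mean(0); V=np.linalg.svd(P-cc)[2]
    print("handle n",len(P),cc.round(4),V.round(3).tolist(),P.min(0).round(3),P.max(0).round(3))
    # ramp track/roller profile along s
    k=np.zeros(d.shape,bool); k[:]=1
    P=cloud(m,d,k); q=P[:,:2]-c0; s=q@u;t=q@v
    for lo in np.arange(-.13,.13,.01):
        j=(np.abs(t)<.012)&(s>=lo)&(s<lo+.01); print(f"{lo:.2f}:{np.median(P[j,2])*1e3:.0f}" if j.any() else "-",end=" ")
    print()
    # holder base outline
    j=(P[:,0]>.38)&(P[:,0]<.50)&(P[:,1]>.19)&(P[:,1]<.29)&(P[:,2]>.004)&(P[:,2]<.05)
    print(cv2.minAreaRect(P[j,:2].astype(np.float32)))
E
```

```text
top t range [-0.0133  0.0028  0.0182]
wheel s,z [-0.0843  0.0535] xy [0.5271 0.3442]
[-0.1114 -0.0598  0.0896]
handle n 174 [0.4212 0.2371 0.1118] [[-0.575, -0.02, 0.818], [-0.044, 0.999, -0.007], [-0.817, -0.039, -0.575]] [0.405 0.227 0.085] [0.439 0.246 0.129]
-0.13:1 -0.12:62 -0.11:73 -0.10:73 -0.09:82 -0.08:81 -0.07:74 -0.06:33 -0.05:33 -0.04:34 -0.03:36 -0.02:37 -0.01:39 -0.00:39 0.01:40 0.02:39 0.03:12 0.04:12 0.05:38 0.06:40 0.07:39 0.08:20 0.09:76 0.10:80 0.11:70 0.12:1 
((0.43991950154304504, 0.23905932903289795), (0.09881651401519775, 0.11865321546792984), 89.31568908691406)
scene t range [-0.0154  0.0147  0.0178]
wheel s,z [-0.0857  0.0548] xy [0.5271 0.3427]
[-0.1156 -0.0597  0.0892]
handle n 143 [0.4137 0.2302 0.113 ] [[0.466, -0.159, -0.87], [0.073, -0.974, 0.217], [0.882, 0.165, 0.443]] [0.405 0.223 0.085] [0.435 0.242 0.127]
-0.13:1 -0.12:19 -0.11:55 -0.10:81 -0.09:85 -0.08:83 -0.07:79 -0.06:33 -0.05:34 -0.04:35 -0.03:37 -0.02:38 -0.01:40 -0.00:40 0.01:40 0.02:38 0.03:-668 0.04:-665 0.05:38 0.06:41 0.07:68 0.08:68 0.09:59 0.10:84 0.11:12 0.12:12 
((0.4299621284008026, 0.24529221653938293), (0.09625725448131561, 0.09860005229711533), 6.889686584472656)
```

```bash
cat >> h.py <<'E'
def frame(z,y):
    z=np.array(z)/np.linalg.norm(z); y=np.array(y,float); y-=y@z*z; y/=np.linalg.norm(y)
    return R.from_matrix(np.c_[np.cross(y,z),y,z])
yaw=np.deg2rad(2.0); Rz=R.from_euler("z",yaw)
pz=Rz.apply([-.5,0,.8660]); py=Rz.apply([0,1,0])
A=np.deg2rad(87.1);u=np.array([np.cos(A),np.sin(A),0]);v=np.array([-u[1],u[0],0])
O=np.array([.5314,.4283,0])-.085*u+.002*v
G=np.array([.421,.237,.098])
sg=-1   # tool y sign
Rg=frame(-pz,sg*py)
def rp(s): return frame([0,0,-1],s*v)
def tcp(grip,Rt): return grip+.019*Rt.as_matrix()[:,2]
def state():
    s=env.get_state(); return s["t"],np.array(s["tool_pos"]),np.array(s["force"])
E
python3 - <<'E'
from h import *
print(env.hold_point_z)
for s in(1,-1):
    r=frame(-pz,s*py)
    for n,g,rr in(("grasp",G,r),("pre",G+.12*pz,r),("push0+",O+[0,0,.129]-.06*u,rp(1)),("push0-",O+[0,0,.129]-.06*u,rp(-1)),("push1+",O+[0,0,.129]+.11*u,rp(1)),("push1-",O+[0,0,.129]+.11*u,rp(-1))):
        q=env.inverse_kinematics(tcp(g,rr),rr.as_rotvec()); print(s,n,None if q is None else np.round(q,2))
q=env.inverse_kinematics([.35,-.3,.4],R.from_rotvec(env.get_state()["ee_rot"]).as_rotvec()); print(q, R.from_rotvec(env.get_state()["ee_rot"]).as_matrix().round(2))
E
```

```text
0.0187
1 grasp [-0.4   0.36 -0.45  2.39  1.55  0.51 -0.63]
1 pre [-0.02  0.06 -0.91  2.39  0.92  0.57 -0.08]
1 push0+ [ 0.29  1.   -1.33  1.77  1.03  1.26  1.76]
1 push0- [ 0.19  0.8  -1.08  1.78  0.81  1.08 -1.24]
1 push1+ [-0.05  1.13 -1.34  1.5   1.11  1.39  1.64]
1 push1- [-0.23  0.84 -0.85  1.51  0.68  1.11 -1.27]
-1 grasp [-1.    0.32  0.21  2.43  1.52  0.29  2.48]
-1 pre None
-1 push0+ [ 0.29  1.   -1.33  1.77  1.03  1.26  1.76]
-1 push0- [ 0.19  0.8  -1.08  1.78  0.81  1.08 -1.24]
-1 push1+ [-0.05  1.13 -1.34  1.5   1.11  1.39  1.64]
-1 push1- [-0.23  0.84 -0.85  1.51  0.68  1.11 -1.27]
[ 7.77244958e-01  2.67404728e-03 -1.41021552e-01  1.77432583e+00
  4.58809718e-04  1.36462099e+00 -5.02912200e-01] [[ 0.91  0.42 -0.  ]
 [ 0.42 -0.91 -0.  ]
 [-0.    0.   -1.  ]]
```

```bash
sed -i 's/^sg=-1.*/sg=1/' h.py; python3 - <<'E'
from h import *
env.set_joints([0.777,0.003,-0.141,1.774,0.0,1.365,-0.503])
env.command_gripper(0.6)
p=tcp(G+.11*pz,Rg)
env.movep(p,Rg.as_rotvec())
print(state(),env.get_state()["q"])
m=eyes.camera_model("wrist"); im,d=eyes.get_image("wrist"); np.savez("w1.npz",im=im,d=d,**m); cv2.imwrite("pics/w1.png",im)
print({k:np.round(x,3).tolist() for k,x in m.items()})
for q in("paddle_grip","holder_grip"):
    for o in nets.landmark_of("wrist",q)[:2]: print(q,o)
E
```

```text
(5.3, array([0.37634083, 0.23492051, 0.17711789]), array([0.45505856, 0.16120439, 0.12376586])) [-0.03470471  0.09147046 -0.9018714   2.38861059  0.99031064  0.57325869
 -0.14098857]
{'fx': 297.319, 'fy': 297.319, 'cx': 252.88, 'cy': 191.23, 'T': [[-0.032, -0.69, -0.723, 0.224], [0.999, -0.022, -0.023, 0.23], [0.0, -0.723, 0.691, 0.285], [0.0, 0.0, 0.0, 1.0]]}
paddle_grip {'pixel': [251.8, 191.1], 'conf': 0.59}
paddle_grip {'pixel': [328.7, 197.2], 'conf': 0.29}
holder_grip {'pixel': [252.5, 191.5], 'conf': 0.72}
```

View pics/w1.png

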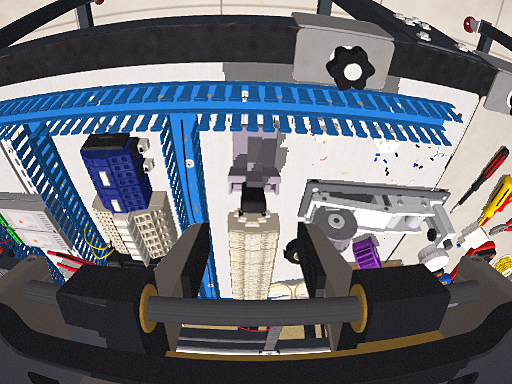

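The wrist view shows the black handle nearly end-on at about (252,200), centred between the open fingers, with the holder below it. I'll check it with depth, then grasp.

```bash
python3 - <<'E'
from h import *
Z=np.load("w1.npz");im=Z["im"].astype(int);d=Z["d"];T=Z["T"]
r,c=np.mgrid[180:225,232:275]; r=r.ravel();c=c.ravel()
k=(im[r,c].max(1)<70)&(d[r,c]>0); r,c=r[k],c[k]
x,y=c-Z["cx"],r-Z["cy"]; rr=np.hypot(x,y)+1e-9; th=rr/Z["fx"]
D=d[r,c]; P=np.stack([D*np.tan(th)*x/rr,-D*np.tan(th)*y/rr,-D],1)@T[:3,:3].T+T[:3,3]
P=P[(P[:,2]>.05)&(P[:,2]<.15)]
Q=(P-G)@np.c_[Rz.apply([.866,0,.5]),py,pz]
print(len(P),np.percentile(Q,[2,10,50,90,98],0).round(4).tolist())
h=Q[Q[:,2]>0]; 
for lo in np.arange(-.04,.045,.01):
    j=(Q[:,2]>=lo)&(Q[:,2]<lo+.01)
    if j.sum()>5: print(round(lo,2),j.sum(),np.percentile(Q[j],[5,95],0).round(4).tolist())
E
```

```text
645 [[-0.0019, -0.0109, -0.0309], [-0.0015, -0.0093, -0.0126], [-0.0007, -0.001, 0.0247], [0.0063, 0.0074, 0.0296], [0.0082, 0.0095, 0.0304]]
-0.04 7 [[-0.0011, -0.0115, -0.0356], [0.0001, -0.0087, -0.0301]]
-0.03 9 [[-0.0013, -0.0111, -0.0286], [-0.0003, -0.0082, -0.0209]]
-0.02 56 [[-0.0061, -0.0099, -0.018], [-0.0001, 0.0084, -0.0105]]
-0.01 59 [[-0.0015, -0.0097, -0.0083], [-0.0002, 0.0081, -0.0004]]
0.0 65 [[-0.0016, -0.0092, 0.001], [-0.0002, 0.0085, 0.0096]]
0.01 77 [[-0.0018, -0.0096, 0.0104], [-0.0005, 0.0086, 0.0193]]
0.02 336 [[-0.0017, -0.0093, 0.0222], [0.0081, 0.0089, 0.0298]]
0.03 27 [[0.0, -0.0082, 0.03], [0.007, 0.0067, 0.0308]]
```

```bash
cat >> h.py <<'E'
px=Rz.apply([.866,0,.5])
G=G+.004*px-.0005*py-.0045*pz
E
python3 - <<'E'
from h import *
rv=Rg.as_rotvec()
env.move_l(tcp(G+.08*pz,Rg),0.1,rv)
env.move_l(tcp(G,Rg),0.08,rv)
print(state())
env.command_gripper(0.0,35)
s=env.get_state(); print(s["grip_width"],s["finger_force"],s["force"],s["torque"],s["t"],s["tool_pos"],s["q"])
E
```

```text
(7.1, array([0.43623702, 0.23719302, 0.08011401]), array([ 0.92542724, -0.04284548,  0.26551823]))
0.2370281386883351 34.968931674957275 [-0.75806933 -0.22479286  3.79364001] [-0.28983756  0.36632192 -0.23497068] 7.7 [0.43632661 0.23681935 0.07981157] [-0.15660995  0.4368454  -0.72218709  2.36908836  1.58579676  0.62569434
 -0.61278091]
```

```bash
python3 - <<'E'
from h import *
rv=Rg.as_rotvec()
env.move_l(tcp(G+.1*pz,Rg),0.08,rv)
s=env.get_state(); print(s["grip_width"],s["force"],s["t"])
Rp=rp(-1); rvp=Rp.as_rotvec()
env.movep(tcp(O-.075*u+[0,0,.19],Rp),rvp)
env.move_l(tcp(O-.06*u+[0,0,.131],Rp),0.1,rvp)
s=env.get_state(); print(s["grip_width"],s["force"],s["t"],s["q"])
for cam in("scene","top"):
    im,d=eyes.get_image(cam); m=eyes.camera_model(cam); np.savez(cam+"2.npz",im=im,d=d,**m)
    cv2.imwrite(f"pics/{cam}2.png",cv2.resize(im[150:270,160:340],None,fx=4,fy=4,interpolation=cv2.INTER_CUBIC))
    # blade cloud in ramp coords
    r,c=np.nonzero(d>0);P=world(0,m,d[r,c],np.stack([c,r],-1)); q=P-O; Q=np.c_[q@u,q@v,P[:,2]]
    j=(Q[:,0]>-.08)&(Q[:,0]<-.035)&(abs(Q[:,1])<.04)&(Q[:,2]>.02)&(Q[:,2]<.09); print(cam,j.sum(),np.percentile(Q[j],[3,50,97],0).round(4).tolist() if j.any() else 0)
    j=(Q[:,0]>-.032)&(Q[:,0]<.03)&(abs(Q[:,1])<.03)&(Q[:,2]>.05)&(Q[:,2]<.095); print("wheel",np.percentile(Q[j],[1,50,99],0).round(4).tolist() if j.any() else 0)
E
```

```text
0.23641106956031782 [-0.45620289  0.56917339 -0.6600446 ] 9.1
0.23461462937875782 [ 0.44973885 -0.245072   -0.85281294] 10.5667 [-0.08143972  0.59438382 -0.63362341  1.79229402  0.43731479  0.89895215
 -0.96163379]
scene 290 [[-0.0782, -0.036, 0.0239], [-0.0638, -0.0049, 0.0636], [-0.0591, 0.02, 0.0879]]
wheel [[-0.0292, -0.0194, 0.0507], [-0.0069, 0.0094, 0.0732], [0.0267, 0.0161, 0.0882]]
top 0 0
wheel [[-0.0285, -0.0177, 0.052], [-0.0003, -0.0, 0.0768], [0.0271, 0.0166, 0.0885]]
```

View pics/scene2.png

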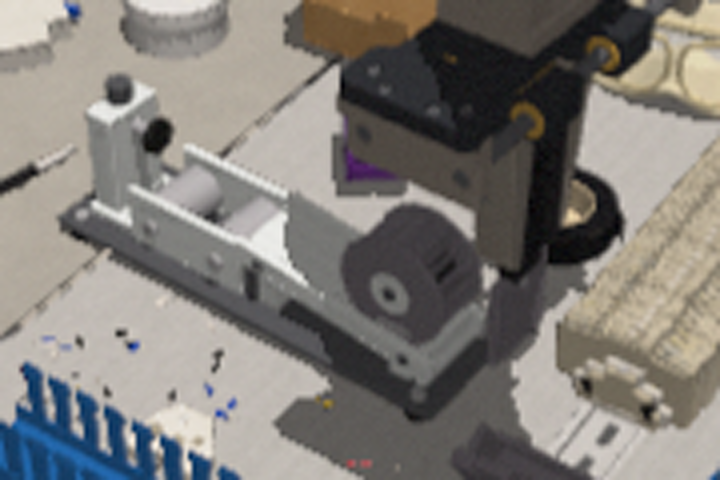

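The paddle is upright behind the wheel at crop (515,320), and the wheel still waits against the back lip. Next I'll roll it gently to just short of the rollers' rest.

```bash
cat >> h.py <<'E'
Rp=rp(-1); rvp=Rp.as_rotvec()
def push(x,sp,h=.131): env.move_l(tcp(O+x*u+[0,0,h],Rp),sp,rvp)
def fu(n=5):
    F=[]
    for _ in range(n):
        env.wait(.03); F.append(np.array(env.get_state()["force"]))
    F=np.mean(F,0); return np.array([F@u,F@v,F[2]])
E
python3 - <<'E'
from h import *
Z=np.load("scene2.npz");m={k:Z[k] for k in("fx","fy","cx","cy","T")};d=Z["d"]
r,c=np.nonzero(d>0);P=world(0,m,d[r,c],np.stack([c,r],-1));q=P-O;Q=np.c_[q@u,q@v,P[:,2]]
j=(abs(Q[:,0]+.062)<.007)&(abs(Q[:,1])<.03)&(Q[:,2]>.03)&(Q[:,2]<.09)
print("blade",j.sum(),np.percentile(Q[j],[1,5,50,95,99],0).round(4).tolist())
push(-.042,.08); b=fu(); print("base",b,env.get_state()["t"])
for x,s in((-.03,.03),(0,.05),(.03,.05),(.055,.05),(.07,.03),(.08,.025)):
    push(x,s); st=env.get_state(); F=np.array(st["force"])
    print(x,(((np.array(st["tool_pos"])-O)@u)).round(4),round(F@u-b[0],2),round(F[2]-b[2],2),round(st["t"],2))
im,d=eyes.get_image("scene"); m=eyes.camera_model("scene"); cv2.imwrite("pics/s3.png",cv2.resize(im[150:270,160:340],None,fx=4,fy=4,interpolation=cv2.INTER_CUBIC))
print("base",b)
E
```

```text
blade 208 [[-0.0653, -0.0187, 0.0525], [-0.0646, -0.0164, 0.0537], [-0.0634, 0.0046, 0.0716], [-0.0594, 0.0199, 0.0877], [-0.0579, 0.0205, 0.0892]]
base [-0.08227983  0.14529908 -0.99710786] 11.2083
-0.03 -0.0298 -0.06 0.28 11.76
0 0.0006 0.83 -0.05 12.51
0.03 0.0308 -1.27 -1.13 13.26
0.055 0.0556 -0.07 0.1 13.91
0.07 0.0701 0.2 0.48 14.56
0.08 0.0801 0.63 -0.33 15.11
base [-0.08227983  0.14529908 -0.99710786]
```

View pics/s3.png

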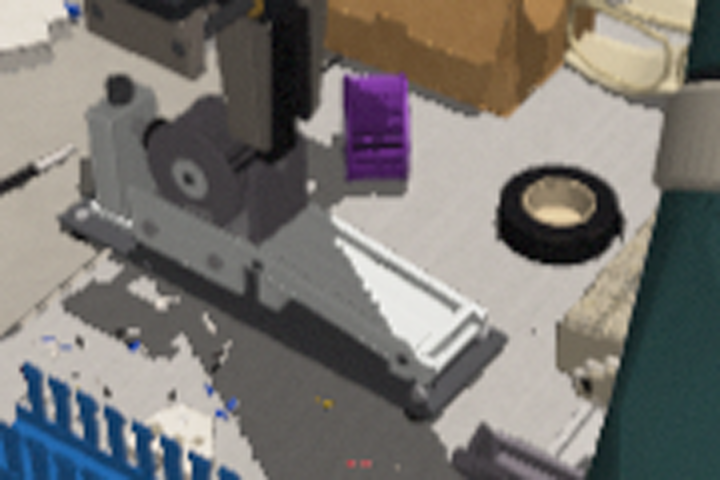

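The wheel has dropped onto the rollers (hub at crop (188,178)), with the blade behind it and the plunger just ahead. Now I'll feel forward slowly for the stop.

```bash
python3 - <<'E'
from h import *
b=fu(8); print("base",b.round(2))
x=.088; push(x,.02)
while x<.112:
    f=fu(4)-b; st=env.get_state()
    print(round(x,4),((np.array(st["tool_pos"])-O)@u).round(4),f.round(2),round(st["t"],2))
    if f[0]>5.8: break
    x+=.001 if f[0]<2.5 else .0005
    push(x,.006)
E
```

```text
base [ 0.    0.03 -0.95]
0.088 0.0879 [-0.06 -0.4  -0.32] 16.11
0.089 0.089 [-0.33  0.05  0.  ] 16.56
0.09 0.09 [ 0.35 -0.01  0.07] 17.01
0.091 0.091 [0.28 0.22 0.38] 17.46
0.092 0.092 [ 0.38 -0.32 -0.05] 17.91
0.093 0.093 [ 0.01 -0.15  0.27] 18.36
0.094 0.0938 [-1.19 -0.09  0.12] 18.81
0.095 0.0949 [-1.31  0.45 -0.38] 19.26
0.096 0.0961 [-1.31  0.44  0.18] 19.71
0.097 0.0969 [-1.58  0.64  0.29] 20.16
0.098 0.0975 [-4.29  1.63  0.84] 20.61
0.099 0.0983 [-4.86  1.53  1.84] 21.06
0.1 0.0989 [-5.94  1.66  1.93] 21.51
0.101 0.0994 [-6.55  1.92  1.93] 21.96
0.102 0.1 [-7.77  2.35  2.64] 22.41
0.103 0.1005 [-8.58  2.32  3.47] 22.86
0.104 0.101 [-9.51  2.83  3.21] 23.31
0.105 0.1016 [-10.45   2.56   4.15] 23.76
0.106 0.1022 [-10.58   3.18   4.96] 24.21
0.107 0.1032 [-11.2    2.72   4.95] 24.66
0.108 0.1041 [-10.73   2.81   4.7 ] 25.11
0.109 0.1051 [-10.75   2.47   4.39] 25.56
0.11 0.1061 [-10.78   2.93   4.48] 26.01
0.111 0.1071 [-11.27   3.08   3.81] 26.46
```

The force on the tool comes back negative, so my threshold had the wrong sign and the push went on to about 11 N. That is under the 16 N ramming limit but past the 5–9 N wanted. Backing off slowly now.

```bash
python3 - <<'E'
from h import *
t0=env.get_state()["t"]
for x,s in((.107,.008),(.103,.008),(.099,.008),(.095,.008),(.090,.008),(.084,.012),(.07,.02),(.045,.04)):
    push(x,s); st=env.get_state(); F=np.array(st["force"]); print(x,((np.array(st["tool_pos"])-O)@u).round(4),round(F@u,2),round(st["t"],2))
im,d=eyes.get_image("scene"); m=eyes.camera_model("scene"); np.savez("scene4.npz",im=im,d=d,**m)
cv2.imwrite("pics/s4.png",cv2.resize(im[150:270,160:340],None,fx=4,fy=4,interpolation=cv2.INTER_CUBIC))
r,c=np.nonzero(d>0);P=world(0,m,d[r,c],np.stack([c,r],-1));q=P-O;Q=np.c_[q@u,q@v,P[:,2]]
for lo in np.arange(.03,.10,.006):
    j=(abs(Q[:,0]-.03)<.035)&(abs(Q[:,1])<.03)&(Q[:,2]>lo)&(Q[:,2]<lo+.006)&(Q[:,2]>.046)
    if j.sum()>4: print(round(lo,3),j.sum(),np.percentile(Q[j,0],[10,50,90]).round(4),np.percentile(Q[j,1],[5,95]).round(4))
print(env.get_state()["grip_width"])
E
```

```text
0.107 0.1057 -5.09 27.55
0.103 0.1035 -1.22 28.2
0.099 0.0995 0.22 28.85
0.095 0.095 -1.04 29.5
0.09 0.09 0.24 30.27
0.084 0.084 -0.51 30.93
0.07 0.0701 0.84 31.77
0.045 0.0452 0.12 32.55
0.048 11 [0.034  0.0349 0.0374] [-0.0131  0.0186]
0.054 38 [0.0337 0.0343 0.0359] [-0.0187  0.0186]
0.06 39 [0.0342 0.0348 0.0373] [-0.0183  0.0195]
0.066 38 [0.0347 0.0357 0.037 ] [-0.0146  0.0197]
0.072 35 [0.0353 0.0362 0.0378] [-0.0168  0.0192]
0.078 39 [0.0356 0.0364 0.0379] [-0.0168  0.0188]
0.084 37 [0.0359 0.0371 0.0392] [-0.0169  0.0197]
0.09 34 [0.0362 0.037  0.0385] [-0.0187  0.0197]
0.096 39 [0.0348 0.0373 0.0424] [-0.0187  0.0173]
0.23726545151199974
```

View pics/s4.png

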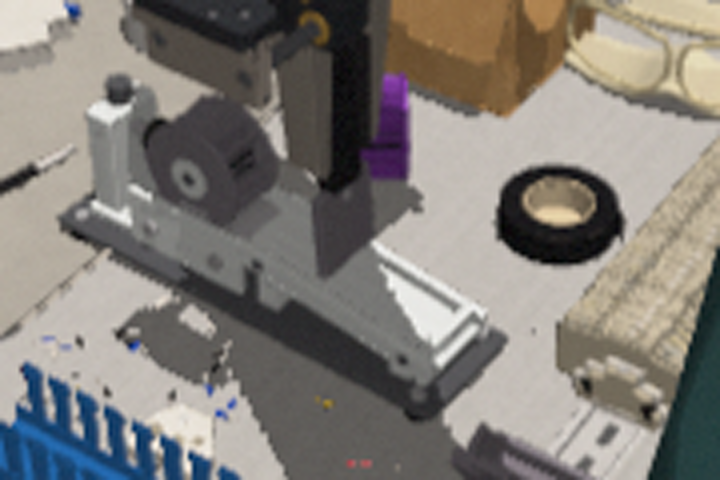

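The wheel sits on the rollers (hub at crop (188,178)). The paddle at (345,230) has pivoted a few degrees in the grip, so I'll measure that tilt against the earlier picture.

```bash
python3 - <<'E'
from h import *
for n,x0 in(("scene2",-.06),("scene4",.0452)):
    Z=np.load(n+".npz");m={k:Z[k] for k in("fx","fy","cx","cy","T")};d=Z["d"]
    r,c=np.nonzero(d>0);P=world(0,m,d[r,c],np.stack([c,r],-1));q=P-O;Q=np.c_[q@u-x0,q@v,P[:,2]]
    j=(Q[:,0]>-.016)&(Q[:,0]<0)&(abs(Q[:,1])<.017)&(Q[:,2]>.056)&(Q[:,2]<.095);Q=Q[j]
    k=np.ones(len(Q),bool)
    for _ in range(5):
        A_=np.c_[Q[:,1:],np.ones(len(Q))]; p=np.linalg.lstsq(A_[k],Q[k,0],rcond=None)[0]; e=Q[:,0]-A_@p; k=abs(e)<.001
    print(n,k.sum(),len(Q),"slope v,z",p[:2].round(4),"x at z=.131",(p[:2]@[0,.131]+p[2]).round(4),"at .075",(p[:2]@[0,.075]+p[2]).round(4))
    jj=(abs(q@v)<.012)&(abs(q@u-x0+.005)<.008)&(P[:,2]>.044)&(P[:,2]<.07); print("low",np.percentile(P[jj,2],[0.5,2]).round(4))
E
```

```text
scene2 136 154 slope v,z [0.0148 0.0107] x at z=.131 -0.0029 at .075 -0.0036
low [0.0525 0.0525]
scene4 150 184 slope v,z [-0.0052  0.0746] x at z=.131 -0.0051 at .075 -0.0093
low [0.0517 0.0518]
```

```bash
cat >> h.py <<'E'
dl=.07; Rn=Rg*R.from_euler("y",dl)
def tn(off): return G+off-Rn.apply([-.002,0,-.019])
E
python3 - <<'E'
from h import *
push(-.03,.12,.15); push(-.06,.12,.19)
rv=Rn.as_rotvec()
env.movep(tn(.1*pz),rv); print(env.get_state()["t"])
b=fu(6)
im,d=eyes.get_image("scene"); m=eyes.camera_model("scene"); np.savez("scene5.npz",im=im,d=d,**m)
cv2.imwrite("pics/s5.png",cv2.resize(im[180:320,220:380],None,fx=4,fy=4,interpolation=cv2.INTER_CUBIC))
# blade in paddle coords, expected centre at G+.1pz
r,c=np.nonzero(d>0);P=world(0,m,d[r,c],np.stack([c,r],-1));Q=(P-G-.1*pz)@np.c_[px,py,pz]
for lo in np.arange(-.09,-.03,.006):
    j=(abs(Q[:,0])<.015)&(abs(Q[:,1])<.03)&(Q[:,2]>lo)&(Q[:,2]<lo+.006)
    if j.sum()>4: print(round(lo,3),j.sum(),np.percentile(Q[j],[3,50,97],0)[:,:2].round(4).T.tolist())
E
```

```text
34.8083
-0.084 7 [[-0.0016, -0.0013, 0.0002], [-0.0184, 0.0007, 0.0155]]
-0.078 20 [[-0.0018, -0.0015, 0.0029], [-0.0201, -0.0049, 0.0156]]
-0.072 16 [[-0.0019, -0.0017, 0.0015], [-0.0197, -0.0079, 0.0191]]
-0.066 15 [[-0.0021, -0.0016, 0.0019], [-0.0204, -0.0097, 0.0152]]
-0.06 12 [[-0.0019, -0.0015, 0.0028], [-0.0201, -0.0162, 0.0158]]
-0.054 8 [[-0.0016, -0.001, 0.0025], [-0.02, -0.0195, -0.0139]]
-0.048 7 [[-0.0018, 0.0005, 0.0034], [-0.0199, -0.0195, -0.0163]]
-0.042 6 [[-0.0018, -0.0007, 0.0028], [-0.0199, -0.0194, -0.0157]]
-0.036 6 [[-0.0011, 0.0004, 0.0019], [-0.0202, -0.0186, -0.018]]
```

View pics/s5.png

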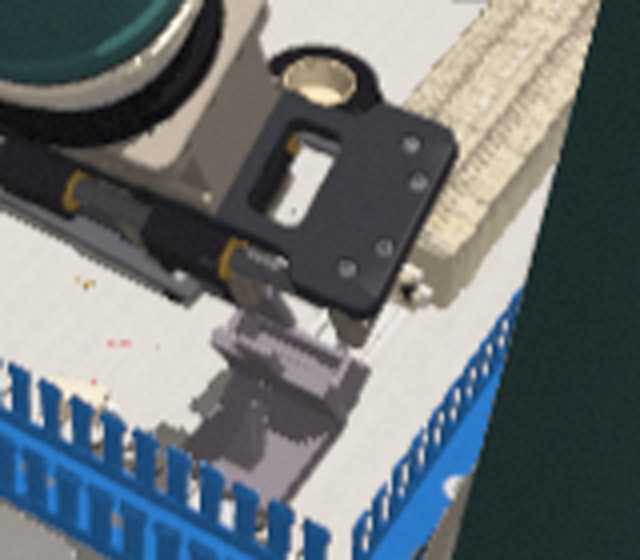

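The paddle is centred above the empty holder (crop (290,350)) and lies parallel to the holder axis to under 1 mm. Inserting it now.

```bash
python3 - <<'E'
from h import *
rv=Rn.as_rotvec()
b=np.array(env.get_state()["force"])
for h,s in((.05,.1),(.03,.06),(.015,.04),(.008,.03),(.004,.02),(.002,.02),(.0005,.02)):
    env.move_l(tn(h*pz),s,rv); env.wait(.05); f=np.array(env.get_state()["force"])-b
    print(h,f.round(2),round(env.get_state()["t"],2))
    if np.linalg.norm(f)>6: break
E
```

```text
0.05 [0.18 1.   0.11] 35.76
0.03 [ 1.82  0.69 -0.04] 36.29
0.015 [ 3.61  2.09 -0.49] 36.87
0.008 [ 5.1   1.74 -0.69] 37.3
0.004 [ 5.96  1.84 -0.36] 37.7
```

```bash
python3 - <<'E'
from h import *
rv=Rn.as_rotvec()
def f(): env.wait(.08); return np.array(env.get_state()["force"]).round(2)
print(f())
env.move_l(tn(.004*pz+.0015*px),.01,rv); print(f())
for h in(.002,.0005,-.001):
    env.move_l(tn(h*pz+.0015*px),.01,rv); g=f(); print(h,g)
    if g[2]>3: break
print(env.get_state()["t"])
env.command_gripper(.42); print(f())
env.wait(.3)
im,d=eyes.get_image("scene"); m=eyes.camera_model("scene")
q=np.array(env.get_state()["tool_pos"])
env.move_l(q+.12*pz,.1,rv); print(f(),env.get_state()["t"])
env.wait(.3)
eyes.get_image("scene")
for cam in("scene","top"):
    im,d=eyes.get_image(cam); m=eyes.camera_model(cam)
    cv2.imwrite(f"pics/f_{cam}.png",cv2.resize(im[150:300,160:360],None,fx=4,fy=4,interpolation=cv2.INTER_CUBIC))
E
```

```text
[ 5.86  0.91 -2.15]
[ 1.43  0.87 -1.04]
0.002 [-0.74 -0.11 -0.54]
0.0005 [-0.43  0.65 -0.85]
-0.001 [-7.45 -1.62 11.45]
39.3667
[ 0.07 -0.23  0.31]
[ 0.69 -0.22 -0.73] 41.675
```

```bash
python3 - <<'E'
from h import *
env.set_joints([0.777,0.003,-0.141,1.774,0.0,1.365,-0.503]); env.wait(.2)
for cam in("scene","top"):
    im,d=eyes.get_image(cam); m=eyes.camera_model(cam)
    r,c=np.nonzero(d>0);P=world(0,m,d[r,c],np.stack([c,r],-1));Q=(P-G)@np.c_[px,py,pz]
    j=(abs(Q[:,0])<.012)&(abs(Q[:,1])<.016)&(Q[:,2]>-.03)&(Q[:,2]<.05); print(cam,j.sum(),np.percentile(Q[j],[3,50,97],0).round(4).tolist())
    q=P-O;Q=np.c_[q@u,q@v,P[:,2]]; j=(abs(Q[:,0]-.125)<.033)&(abs(Q[:,1])<.025)&(Q[:,2]>.05); print("wheel",np.percentile(Q[j],[2,50,98],0).round(4).tolist())
    cv2.imwrite(f"pics/g_{cam}.png",cv2.resize(im[150:300,160:360],None,fx=4,fy=4,interpolation=cv2.INTER_CUBIC))
print(env.get_state()["t"])
E
```

```text
scene 281 [[-0.0115, -0.0118, -0.027], [-0.004, -0.0055, 0.0141], [0.0046, 0.0077, 0.0351]]
wheel [[0.0969, -0.0202, 0.0524], [0.1162, 0.0088, 0.0781], [0.1504, 0.0142, 0.095]]
top 271 [[-0.0052, -0.0103, -0.0271], [0.0038, 0.0013, 0.0125], [0.0059, 0.0105, 0.0363]]
wheel [[0.0976, -0.0192, 0.0599], [0.1238, -0.0011, 0.0841], [0.1526, 0.0149, 0.0947]]
44.5
```

View pics/g_scene.png

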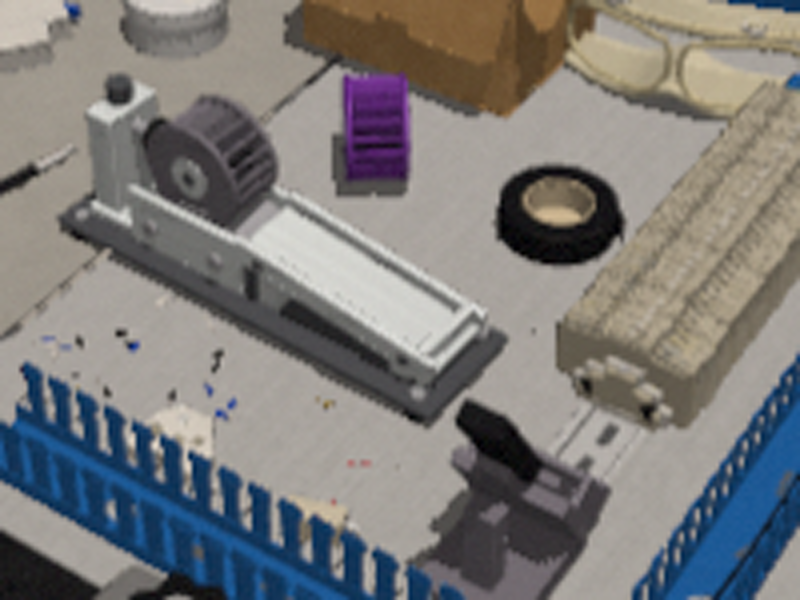

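The wheel rests on the rollers (hub at (190,178)), the paddle is seated in its holder (500,440), and the bystanders I can see are where they were. Handing in.

```bash
python3 -c "
from h import *
print(env.hand_in())"
```

```text
the job is handed in; nothing more can be done
None
```

I handed the job in: the wheel rests on the rollers and the paddle is back in its holder, but my force check had the wrong sign, so I pressed the stop to about 11 N instead of the wanted 5–9 N (below the 16 N limit), with its give estimated at 5–6 mm, over the wanted 1–4 mm and possibly at the 6 mm ramming limit.

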